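Set and lock the depth stop of a tray dibbing press

TASK

The dibbing press is parked at the sowing depth we want, but its depth stop hangs clear of its pad. First loosen the lever jam nut so that the screw is free, then turn the black knob above it clockwise until the rubber foot just bears on the pad with light pressure, and then swing the lever back clockwise until the nut is firmly nipped up again, without straining the foot or the lever, and let go. Leave the pots, jars and tools lying about where they are.

Things in the scene. Friction and masses are not known exactly. Their poses are not given: they have to be found in the camera images.
- press: Grey and aluminium bench press: base 300 x 370 x 12 mm, head plate (top 94 mm high) parked on two steel columns (177 mm high). It does not move. Origin on the table under the depth stop's vertical axis, which all the stop's parts (knob, nut, foot, pad) share; z up; y points from the stop to the columns, at x = +-125, y = 170 mm.
- lever_pin (a point): Upright plain steel pin at the end of the jam nut's lever: 14 mm in diameter, 114 to 142 mm above the table; this point is on its centre line, 128 mm up, 70 mm from the stop's axis, about which it swings in a circle. The dark lever below it (12 mm wide, 106 to 114 mm up) runs to the nut's round hub (42 mm in diameter, 104 to 118 mm up).
- jam_nut (a joint): Nut and lever angle, rad: about 0.1 as found (tight), growing anticlockwise from above as it loosens, to 1.3. Free drag 0.45 N m (6.5 N at the pin). From 0.4 on it is wholly loose. Turned clockwise it meets its seat near 0.3, then torque rises 2.4 N m per rad; a rise of 0.25 to 0.5 N m over the free reading (4 to 7 N at the pin) is firmly nipped up and stays when released; over 0.8 strains it.
- knob_grip (a point): Middle of the black bar knob on top of the adjuster screw, on the stop's axis, 161 mm up. The bar is 46 mm long (along this point's x axis), 16 mm wide (y), from 148 to 174 mm up, flat-sided; under it only a 12 mm stem and a 28 mm disc from 144 to 148 mm.
- screw: Adjuster screw with the knob; origin on the stop's axis at table height, x along the bar, z up. Turns over 2 rad clockwise from above; the knob keeps its height; each rad lowers the foot 6 mm. Held fast while the nut is tight, not to be forced then; free drag 0.25 N m. Once the foot touches, torque rises 0.4 N m per rad; a rise of 0.05 to 0.2 over the free reading is right and stays on release.
- stop_foot: Black rubber foot, 18 mm across, at the lower end of the spindle under the bracket; this body's origin is its reference on the stop's axis, the underside of the foot lies 50 mm above it; it moves straight down as the screw is turned clockwise. It starts some 2 to 9 mm above the pad.
- stop_post: Steel post on the base plate under the foot, 26 mm in diameter, that carries the pad on which the foot must bear. Origin on the table under it. The height of the pad differs from setting to setting (roughly 43 to 47 mm above the table) and is not measured.
- nut_pad: Pressure pad inside the jam nut's hub, out of sight; it bears on the screw when the nut is tight, which locks the screw. Origin on the stop's axis about at table height.
- small_pot: Bystander: terracotta pot of soil 68 mm across, 60 mm high, beside the stop. Origin under its centre.
- spanner: Bystander: steel spanner 150 mm long lying on the press's head plate. Origin near its middle, underside.
- label_pack: Bystander: white pack of plant labels 100 x 30 x 18 mm lying on the press's head plate. Origin under its centre.
- seed_jar: Bystander: jar 52 mm across, 70 mm high, near the stop. Origin under its centre.
- spray_bottle: Bystander: white bottle 72 mm across, 170 mm high, at the right of the table. Origin under its centre.
- plant_pot: Bystander: succulent in a terracotta pot 100 mm across, 130 mm high with its leaves, at the right of the table. Origin under its centre.
- trowel: Bystander: flat hand tool 240 mm long lying at the right of the table. Origin near its middle, underside.

How it is judged:
On the way, in this order (a step that is already met when the one before it is completed fails the run):
1. the jam nut has been loosened: turned back to 0.36 rad or more, no clamping force left (value of joint jam_nut above 0.36 rad and contact force between nut_pad and screw below 2 N), for 0.2 s.
2. with the nut still loose, the foot has been screwed down until it bears on its pad with 4 to 45 N (contact force between nut_pad and screw below 2 N and contact force between stop_foot and stop_post between 4 and 45 N), for 0.2 s.
At the end, for the whole second after the job is handed in: The rubber foot bears on its pad with 4 to 45 N, the jam nut clamps the screw with 20 to 110 N, and knob and lever are at rest (contact force between stop_foot and stop_post between 4 and 45 N and contact force between nut_pad and screw between 20 and 110 N and velocity of joint jam_nut below 0.05 rad/s and angular speed of screw below 0.05 rad/s); the robot touches nothing.
It fails at once if the screw was forced round against the tightened jam nut (contact force between nut_pad and screw above 10 N and angular speed of screw above 0.3 rad/s).
It fails at once if the foot was jacked against its pad with more than 65 N (contact force between stop_foot and stop_post above 65 N).
It fails at once if the jam nut was strained: over 115 N of clamping (contact force between nut_pad and screw above 115 N).
It fails at once if a bystander was moved more than 30 mm or tipped over (distance of any of small_pot, spanner, label_pack, seed_jar, spray_bottle, plant_pot, trowel from where it was at the start of the episode above 0.03 m or angle between any of small_pot, seed_jar, spray_bottle, plant_pot's own z axis and vertical above 0.5 rad).
It also fails if it takes over 72 s, if anything falls off the work surface, if the arm or the gripper's body presses on something with over 40 N, if the wrist force passes 120 N, or if a joint passes its speed limit or range.

ROBOT

A 6-joint arm with a two-finger parallel gripper is mounted at the origin on the work surface. World frame = base frame: x ahead of the robot, y to its left, z up, the work surface at z = 0. Lengths are in m, angles in rad, forces in N, time in s.
With the tool pointing down it reaches from about 0.4 to 0.825 m from the base axis. Payload 7 kg.
Tool frame: the origin (TCP) lies at the centre of the arm's flange, where the gripper is bolted on; the fingertips stand 173 mm ahead of it and the grasp point (between the pads) lies 155 mm ahead of it; z points along the fingers, y is the direction in which the jaws open and shut (so a half turn about z gives the same grasp; the last joint's range is limited). The gripper opens to 85 mm and grips with 20 to 120 N. Pads are 22 mm wide; open, the fingers measure 114 mm over their backs; the gripper's body (76 mm by 85 mm) begins 54 mm behind the grasp point. The pads swing forward as they close: fully open they stand 13 mm farther back than shut.
Start: joints at [1.584, 0.359, 0.012, 0, -1.224, -0.288], TCP at [0.183, 0.65, 0.405] pointing down, gripper open.
Joint ranges: [-3.07, 3.07], [-1.43, 2.12], [-1.02, 1.25], [-3.03, 1.67], [-3.05, -0], [-3.03, 3.03]. Speed limits (rad/s): [2.39, 2.39, 3.01, 3.14, 3.14, 3.14].

INTERFACE

Orientations are given as a unit quaternion [x, y, z, w].
In Python, from plant import status, optics, bot gives the robot as it stands.
- The arm moves only by the tool step_arm, never from a script. Its argument "targets" is a list of rows, each a list of 3 entries, a list of its own where there are three numbers: the shift along the world's x, y, z in units of 40 mm (1.0 is 40 mm), then the turn, a rotation vector about the world's x, y, z in units of 5 degrees (1.0 is 5 degrees), then the closure, from 0 (fully open) to 1 (shut). A call has 1 to 12 rows; each row is the pose to reach, as a shift and turn from the pose commanded when the call began; what a row does not reach only later rows make up. A row lasts 1/10 s, in which the tool goes at most 50 mm and 8.59 degrees, less where a joint would pass 70% of its speed; a pose out of reach is approached as far as the arm can. A call with a gripper value outside its range is refused whole. The fingers move at their own pace and stop on an object; "squeeze" is the grip in N (left out, the last holds). Time passes only in rows, so rows that repeat a pose let the fingers close. It gives the time, the measured TCP pose, the force and the opening at its end, in the units of the state.
- status.observe(): the state, without advancing time (a new reading comes with each control period).
- optics.grab_frame(name): name is "side" or "top" or "wrist"; returns a dict with "img" (480x640x3 uint8, red, green, blue), "z_map" (480x640 float32, m along the optical axis (not along the pixel's ray), 0 where there is no reading), "intrinsics" (3x3 intrinsics, pixels), "k1" (the pictures are not rectified: a ray, as slopes to the right and down, at radius r is drawn at 1 + k1 r^2 times it, then the intrinsics apply), "R" (3x3) and "t" (3): a world point X has camera coordinates R X + t. Camera axes: x right, y down, z forward; pixel columns grow to the right and rows downward; lengths in m; the calibration is good to about 2 mm. A picture is of the moment at which its call begins.
- bot.hand_in(): hands the job in, once; it reports no verdict.
The state is a dict: "time_s": time; "joints": joint angles; "joint_velocities": joint speeds; "tau": joint torques, N m; "eef_pos": TCP position; "orientation": TCP orientation; "force": force on the tool from outside, world axes, zero at the start; "torque": the same for the moment, N m; "gripper_width": opening from 0.0 (shut) to 1.0 (fully open).
Only numpy, scipy, OpenCV 4.12 (cv2) and the standard library are available. Lean on these libraries where they do the work, as an engineer would, in place of code of your own. Each camera call takes 0.05 s, during which the arm holds its last target. There are 200 camera calls.

## Working session

There is one attempt and no reset: what is moved stays moved. The work goes in short steps, Python scripts to look and compute and a tool call to move; the robot and the scene stay as the last step left them, time stands still between calls to the robot, and variables do not carry over. Pictures are saved under pics/ and viewed, about 8 in all and at most 12, crops included, and the job is handed in when it is done.

Besides the shell and the picture viewer there is one more tool, called after ">>>" in YAML: its name, and indented under it one key for each argument. step_arm: Moves the arm, as the interface text tells. Its arguments: {"type":"object","properties":{"targets":{"type":"array"},"squeeze":{"type":"number"}},"required":["targets"]}

```bash
mkdir -p pics
cat > h.py <<'E'
import numpy as np, cv2
from plant import status, optics, bot
def save(f,n,crop=None,s=1):
    im=f["img"][:,:,::-1]
    if crop: im=im[crop[1]:crop[3],crop[0]:crop[2]]
    cv2.imwrite("pics/"+n,cv2.resize(im,None,fx=s,fy=s))
def ray(f,u,v):
    K=f["intrinsics"];d=np.array([f["k1"],0,0,0,0.])
    p=cv2.undistortPoints(np.array([[[u,v]]],float),K,d)[0,0]
    R=f["R"];c=-R.T@f["t"];return c,R.T@np.array([p[0],p[1],1])
def onz(f,u,v,z):
    c,d=ray(f,u,v);return c+d*(z-c[2])/d[2]
def cloud(f):
    K=f["intrinsics"];v,u=np.mgrid[0:480,0:640]
    p=cv2.undistortPoints(np.stack([u.ravel(),v.ravel()],1)[:,None].astype(float),K,np.array([f["k1"],0,0,0,0.]))[:,0]
    z=f["z_map"].ravel();X=np.c_[p*z[:,None],z]
    return ((X-f["t"])@f["R"]).reshape(480,640,3)
E
python3 - <<'E'
from h import *
s=status.observe();print(s)
a=optics.grab_frame("top");b=optics.grab_frame("side")
import pickle;pickle.dump((a,b),open("f.pkl","wb"))
cv2.imwrite("pics/a.png",cv2.resize(np.hstack([a["img"],b["img"]])[:,:,::-1],(800,300)))
save(a,"top.png")
for f in(a,b):print(-f["R"].T@f["t"],f["R"][2],f["k1"])
E
```

```text
{'time_s': 0.0, 'joints': array([ 1.58408147e+00,  3.59387350e-01,  1.10314622e-02, -3.19603886e-04,
       -1.22412006e+00, -2.88094753e-01]), 'joint_velocities': array([ 0.00038512, -0.00056572, -0.00098814, -0.00020724,  0.00160839,
       -0.00037776]), 'tau': array([ 4.22731437e-04, -5.83327031e+01,  2.93421704e+01,  6.93623990e+00,
       -5.78523192e-03, -8.03092121e-06]), 'eef_pos': array([0.18312801, 0.6494706 , 0.40375672]), 'orientation': array([ 9.90566986e-01, -1.37026705e-01, -2.24742117e-05,  8.52847376e-04]), 'force': array([-0.62379198,  0.57234761,  0.45596913]), 'torque': array([ 0.01882012, -0.01382304,  0.00360046]), 'gripper_width': 0.9990062303955374}
[ 0.45352003 -0.14955672  1.23813173] [ 0.09951363 -0.01633671 -0.99490208] -0.006946482647367421
[ 0.46399595 -0.82256336  0.64263999] [ 0.14984304  0.77447329 -0.61460408] -0.0035025350494911002
```

View pics/top.png

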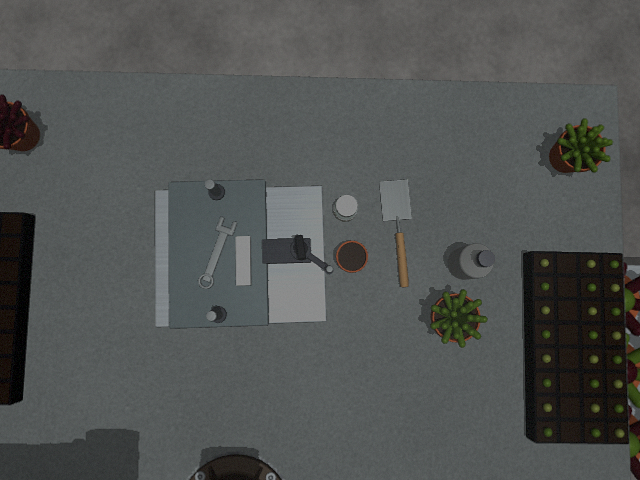

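View pics/a.png

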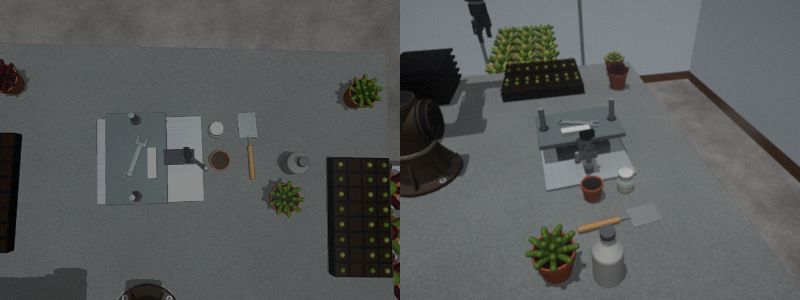

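The top view shows the press with the columns at about (211,185) and (212,315), the knob near (299,243) and the lever pin near (329,268). The pot (351,256) and the jar (346,207) are close by. Next I'll take an enlarged crop and get numbers.

Run:
```python
from h import *
import pickle
a,b=pickle.load(open("f.pkl","rb"))
save(a,"crop.png",(200,175,400,325),4)
for n,u,v,z in [("knob",299,243,.174),("pin",329,268,.142),("colA",211,185,.177),("colB",211.5,315.5,.177),("pot",351,256,.06),("jar",346,207,.07)]:
    print(n,onz(a,u,v,z).round(4))
P=cloud(a)
for lo,hi in((.165,.185),(.135,.147),):
    m=(P[...,2]>lo)&(P[...,2]<hi)&(a["z_map"]>0)
    n,l,st,c=cv2.connectedComponentsWithStats(m.astype(np.uint8))
    for i in range(1,n):
        if st[i,4]>8:
            q=P[l==i];print(lo,st[i],c[i].round(1),q.mean(0).round(4),
              np.linalg.eigh(np.cov(q[:,:2].T))[1][:,1].round(2))
```

```text
knob [ 0.5524 -0.124   0.174 ]
pin [ 0.5075 -0.1828  0.142 ]
colA [0.6602 0.0466 0.177 ]
colB [0.4128 0.0364 0.177 ]
pot [ 0.5377 -0.2313  0.06  ]
jar [ 0.6402 -0.2187  0.07  ]
0.165 [204 179  12  12  94] [209.6 184.6] [0.6612 0.0495 0.1759] [0.46 0.89]
0.165 [294 235  12  25 199] [299.7 246.6] [ 0.5456 -0.1255  0.1732] [-0.98 -0.18]
0.165 [478 250  17  17 225] [485.9 257.9] [ 0.5312 -0.4829  0.1692] [-0.43  0.9 ]
0.165 [206 311  12  10  97] [211.  315.4] [0.4129 0.0375 0.1762] [-0.06  1.  ]
0.135 [210 186   8   7  12] [214.5 190.2] [0.6566 0.0458 0.1421] [-0.61  0.79]
0.135 [472 251  12  18  47] [476.1 260. ] [ 0.5289 -0.473   0.1386] [-0.97 -0.25]
0.135 [326 266   7   7  41] [329.  268.8] [ 0.506  -0.1829  0.1414] [-0.82  0.58]
```

View pics/crop.png

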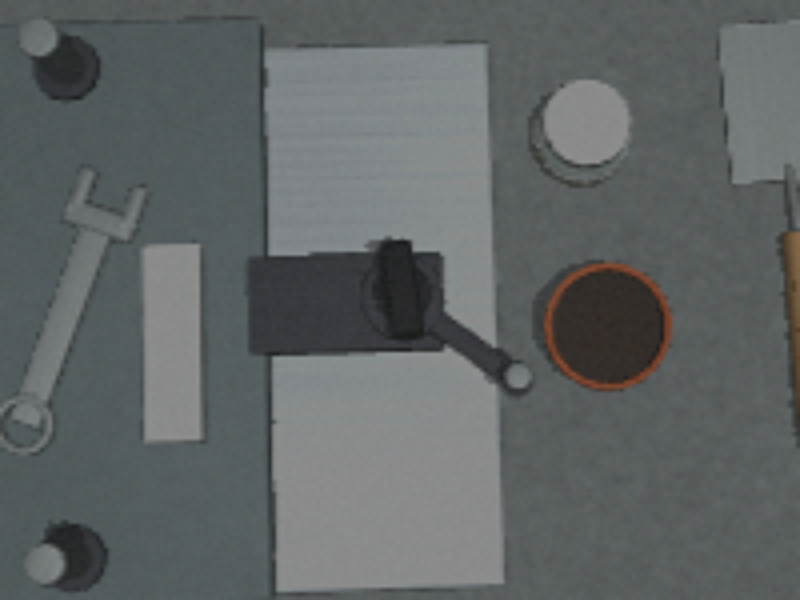

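>>> step_arm:
  targets:
    - [[7.9,-10,0],[0,0,-11],0]
    - [[7.9,-10,0],[0,0,-11],0]
    - [[7.9,-10,0],[0,0,-11],0]
    - [[7.9,-10,0],[0,0,-11],0]
    - [[7.9,-10,0],[0,0,-11],0]
    - [[7.9,-10,0],[0,0,-11],0]
    - [[7.9,-10,0],[0,0,-11],0]
    - [[7.9,-10,0],[0,0,-11],0]
    - [[7.9,-10,0],[0,0,-11],0]
    - [[7.9,-10,0],[0,0,-11],0]
    - [[7.9,-10,0],[0,0,-11],0]
    - [[7.9,-10,0],[0,0,-11],0]

```text
time_s: 1.3
eef_pos: [0.5, 0.248, 0.4042]
orientation: [0.814, -0.58, -0.0, 0.0]
force: [-0.3, 0.6, -0.6]
gripper_width: 1.003
```

>>> step_arm:
  targets:
    - [[0.15,-10.8,0],[0,0,-10.8],0]
    - [[0.15,-10.8,0],[0,0,-10.8],0]
    - [[0.15,-10.8,0],[0,0,-10.8],0]
    - [[0.15,-10.8,0],[0,0,-10.8],0]
    - [[0.15,-10.8,0],[0,0,-10.8],0]
    - [[0.15,-10.8,0],[0,0,-10.8],0]
    - [[0.15,-10.8,0],[0,0,-10.8],0]
    - [[0.15,-10.8,0],[0,0,-10.8],0]
    - [[0.15,-10.8,0],[0,0,-10.8],0]
    - [[0.15,-10.8,0],[0,0,-10.8],0]
    - [[0.15,-10.8,0],[0,0,-10.8],0]
    - [[0.15,-10.8,0],[0,0,-10.8],0]

```text
time_s: 2.5
eef_pos: [0.5053, -0.1811, 0.4046]
orientation: [-0.464, 0.886, 0.0, -0.0]
force: [-0.2, 0.1, -0.9]
gripper_width: 0.998
```

Run:
```python
from h import *
s=status.observe();print(s["eef_pos"],s["joints"].round(3),s["force"],s["torque"])
f=optics.grab_frame("wrist");save(f,"w1.png")
import pickle;pickle.dump(f,open("w1.pkl","wb"))
P=cloud(f);z=P[...,2]
for lo,hi in((.168,.18),(.136,.147)):
    m=((z>lo)&(z<hi)&(f["z_map"]>0)&(abs(P[...,0]-.53)<.08)&(abs(P[...,1]+.15)<.08)).astype(np.uint8)
    n,l,st,c=cv2.connectedComponentsWithStats(m)
    for i in range(1,n):
        if st[i,4]>60:
            q=P[l==i];(r)=cv2.minAreaRect((q[:,:2]*1000).astype(np.float32));print(st[i],c[i].round(1),q.mean(0).round(4),r)
```

```text
[ 0.50534434 -0.18107718  0.40461591] [ 0.021  0.131 -0.292 -0.    -1.147 -0.626] [-0.24281065  0.12021875 -0.86225597] [-0.0491325  -0.03569959 -0.03933642]
[ 270  341   71   66 2080] [304.6 374.2] [ 0.5465 -0.13    0.1733] ((547.6838989257812, -128.46670532226562), (45.57610321044922, 16.476463317871094), 9.66209888458252)
[293 231  24  24 428] [304.6 242.7] [ 0.5076 -0.1864  0.1415] ((507.8767395019531, -186.05191040039062), (13.259420394897461, 13.261966705322266), 5.882030010223389)
```

View pics/w1.png

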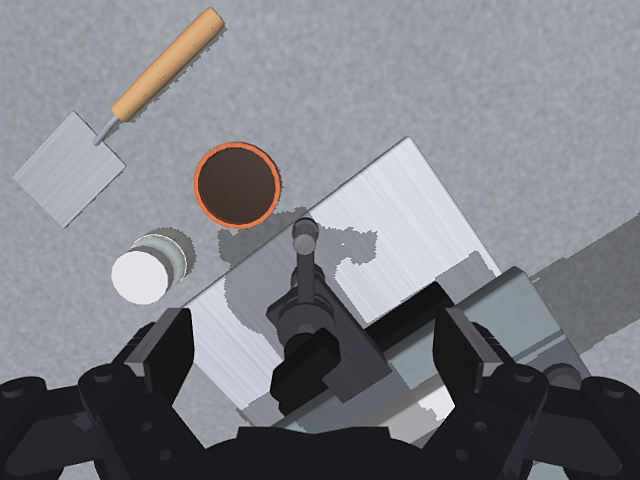

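The wrist view shows the pin top at (304,243) and the knob at (305,374), with the jaws straddling the lever sideways as I wanted. I'll go down onto the pin.

>>> step_arm:
  targets:
    - [[0.05,-0.075,-1],[0,0,0],0.4]
    - [[0.05,-0.075,-2],[0,0,0],0.4]
    - [[0.05,-0.075,-2.5],[0,0,0],0.4]
    - [[0.05,-0.075,-2.85],[0,0,0],0.4]
    - [[0.05,-0.075,-2.85],[0,0,0],0.4]
    - [[0.05,-0.075,-2.85],[0,0,0],0.4]
  squeeze: 20

```text
time_s: 3.15
eef_pos: [0.5076, -0.1845, 0.2912]
orientation: [-0.464, 0.886, -0.0, 0.0]
force: [0.1, 0.5, 1.2]
gripper_width: 0.599
```

Run:
```python
from h import *
s=status.observe();print(s["eef_pos"],s["joints"].round(3),s["force"],s["torque"],s["gripper_width"])
f=optics.grab_frame("wrist");save(f,"w2.png",(160,120,480,360),2)
```

```text
[ 0.50763898 -0.18445167  0.29121552] [ 0.015  0.243 -0.438  0.    -0.89  -0.619] [0.07500695 0.54324195 1.17211873] [-0.09835155 -0.04628424  0.02368849] 0.5988619622446124
```

View pics/w2.png

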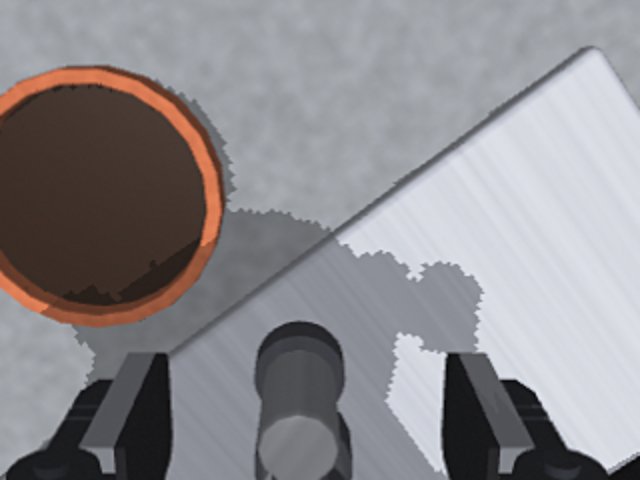

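The pin at crop (299,440) is centred between the pads (170 and 445), so I'll close on it.

>>> step_arm:
  targets:
    - [[0,0,0],[0,0,0],0.75]
    - [[0,0,0],[0,0,0],1]
    - [[0,0,0],[0,0,0],1]
    - [[0,0,0],[0,0,0],1]
    - [[0,0,0],[0,0,0],1]
    - [[0,0,0],[0,0,0],1]
    - [[0,0,0],[0,0,0],1]
  squeeze: 25

```text
time_s: 3.9
eef_pos: [0.5078, -0.1856, 0.2916]
orientation: [-0.464, 0.886, -0.001, 0.001]
force: [2.2, -2.4, 5.8]
gripper_width: 0.145
```

```bash
cat > arc.py <<'E'
# arc shifts (units) for pin grasp: from current angle, relative rotations in deg
import numpy as np,sys
r=.070
def arc(a0,ds):
    p=lambda a:r*np.array([np.cos(a),np.sin(a)])
    a0=np.radians(a0)
    for d in ds: print(d,((p(a0+np.radians(d))-p(a0))/.04).round(2), d/5)
E
python3 - <<'E'
from arc import arc
from h import *
s=status.observe();print(s["eef_pos"],s["force"],s["torque"],s["gripper_width"])
arc(-124.8,[3,6,9,12,15,18,21,24,27,30])
E
```

```text
[ 0.50781151 -0.18557527  0.29159813] [ 2.16765757 -2.38070349  5.84830516] [-0.69346043 -0.71001987 -0.06034271] 0.14451192618810738
3 [ 0.08 -0.05] 0.6
6 [ 0.16 -0.1 ] 1.2
9 [ 0.24 -0.14] 1.8
12 [ 0.32 -0.18] 2.4
15 [ 0.41 -0.21] 3.0
18 [ 0.49 -0.24] 3.6
21 [ 0.58 -0.26] 4.2
24 [ 0.67 -0.28] 4.8
27 [ 0.76 -0.3 ] 5.4
30 [ 0.85 -0.31] 6.0
```

>>> step_arm:
  targets:
    - [[0.08,-0.05,0],[0,0,0.6],1]
    - [[0.16,-0.1,0],[0,0,1.2],1]
    - [[0.24,-0.14,0],[0,0,1.8],1]
    - [[0.32,-0.18,0],[0,0,2.4],1]
    - [[0.41,-0.21,0],[0,0,3.0],1]
    - [[0.41,-0.21,0],[0,0,3.0],1]

```text
time_s: 4.5
eef_pos: [0.5237, -0.1938, 0.2916]
orientation: [-0.576, 0.817, -0.0, 0.0]
force: [-1.0, 0.8, 9.3]
gripper_width: 0.156
```

Run:
```python
from h import *
s=status.observe();print(s["eef_pos"],s["force"],s["torque"],s["gripper_width"])
```

```text
[ 0.52374433 -0.19382621  0.29157686] [-0.9762266   0.81994397  9.26763096] [ 0.22782419  0.49569916 -0.08058682] 0.15618248687583888
```

>>> step_arm:
  targets:
    - [[0.08,-0.03,0],[0,0,0.6],1]
    - [[0.17,-0.05,0],[0,0,1.2],1]
    - [[0.26,-0.07,0],[0,0,1.8],1]
    - [[0.35,-0.09,0],[0,0,2.4],1]
    - [[0.35,-0.09,0],[0,0,2.4],1]
    - [[0.35,-0.09,0],[0,0,2.4],1]
    - [[0.35,-0.09,0],[0,0,2.4],1]

```text
time_s: 5.2
eef_pos: [0.5376, -0.1974, 0.2916]
orientation: [-0.658, 0.753, -0.0, 0.0]
force: [-0.1, 0.4, 9.4]
gripper_width: 0.153
```

>>> step_arm:
  targets:
    - [[0,0,0],[0,0,0],0.5]
    - [[0,0,0],[0,0,0],0.3]
    - [[0,0,0],[0,0,0],0.3]
    - [[0,0,0],[0,0,0],0.3]

```text
time_s: 5.6
eef_pos: [0.5374, -0.1973, 0.2903]
orientation: [-0.658, 0.753, 0.0, -0.0]
force: [-0.9, -0.5, -0.5]
gripper_width: 0.697
```

Run:
```python
from h import *
s=status.observe();print(s["eef_pos"],s["force"],s["torque"],s["gripper_width"],s["joints"].round(2))
```

```text
[ 0.53736135 -0.19729299  0.29030262] [-0.90062891 -0.53920495 -0.47005085] [-0.03226231  0.01471832  0.01222285] 0.6972412720026333 [-0.01  0.29 -0.37 -0.   -0.91 -0.12]
```

>>> step_arm:
  targets:
    - [[0,0,1.2],[0,0,0],0.3]
    - [[0,0,2.25],[0,0,1.5],0.3]
    - [[0.24,1.73,2.25],[0,0,21.5],0.3]
    - [[0.24,1.73,2.25],[0,0,21.5],0.3]
    - [[0.24,1.73,2.25],[0,0,21.5],0.3]
    - [[0.24,1.73,2.25],[0,0,21.5],0.3]
    - [[0.24,1.73,2.25],[0,0,21.5],0.3]
    - [[0.24,1.73,2.25],[0,0,21.5],0.3]
    - [[0.24,1.73,2.25],[0,0,21.5],0.3]
    - [[0.24,1.73,2.25],[0,0,21.5],0.3]
    - [[0.24,1.73,2.25],[0,0,21.5],0.3]
    - [[0.24,1.73,2.25],[0,0,21.5],0.3]

```text
time_s: 6.8
eef_pos: [0.547, -0.1281, 0.3804]
orientation: [0.999, -0.034, -0.0, -0.0]
force: [0.8, 0.4, -0.6]
gripper_width: 0.695
```

>>> step_arm:
  targets:
    - [[0,0,0],[0,0,7],0.3]
    - [[0,0,0],[0,0,7],0.3]
    - [[0,0,0],[0,0,7],0.3]
    - [[0,0,0],[0,0,7],0.3]

```text
time_s: 7.2
eef_pos: [0.5471, -0.1281, 0.3804]
orientation: [0.965, 0.262, -0.0, -0.0]
force: [0.1, 0.2, -0.6]
gripper_width: 0.698
```

Run:
```python
from h import *
s=status.observe();print(s["eef_pos"],s["orientation"],s["force"],s["joints"].round(2))
o=s["orientation"];print(np.degrees(2*np.arctan2(o[1],o[0]))-90)
```

```text
[ 0.547065   -0.12813056  0.38043063] [ 9.64959281e-01  2.62399508e-01 -2.59296797e-04 -1.26159923e-04] [ 0.06211339  0.21217462 -0.60544852] [ 0.12  0.19 -0.28 -0.   -1.1   1.98]
-59.57502221183666
```

>>> step_arm:
  targets:
    - [[0,0,0],[0,0,-4.15],0.3]
    - [[0,0,0],[0,0,-4.15],0.3]
    - [[0,0,0],[0,0,-4.15],0.3]
    - [[0,0,0],[0,0,-4.15],0.3]
    - [[0,0,0],[0,0,-4.15],0.3]

```text
time_s: 7.7
eef_pos: [0.5471, -0.1281, 0.3805]
orientation: [0.997, 0.082, -0.0, -0.0]
force: [-0.1, -1.1, -0.2]
gripper_width: 0.699
```

Run:
```python
from h import *
s=status.observe();o=s["orientation"];print(s["eef_pos"],np.degrees(2*np.arctan2(o[1],o[0]))+90)
f=optics.grab_frame("wrist");save(f,"w3.png")
P=cloud(f);z=P[...,2]
m=((z>.168)&(z<.18)&(f["z_map"]>0)&(abs(P[...,0]-.547)<.03)&(abs(P[...,1]+.128)<.03))
q=P[m];print(m.sum(),cv2.minAreaRect((q[:,:2]*1000).astype(np.float32)))
```

```text
[ 0.54711035 -0.12812383  0.38054189] 99.44750329250567
3097 ((548.3930053710938, -127.99307250976562), (45.80552291870117, 15.659713745117188), 10.128113746643066)
```

View pics/w3.png

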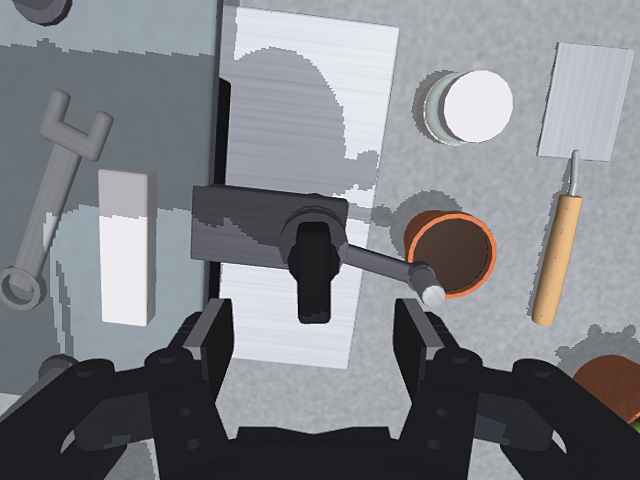

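The lever is clearly swung out now, with the pin at (433,295). The knob (314,280) is centred between the jaws and aligned. Next I descend and grip it.

>>> step_arm:
  targets:
    - [[0,0,-0.7],[0,0,0.1],0.4]
    - [[0,0,-1.2],[0,0,0.1],0.4]
    - [[0,0,-1.45],[0,0,0.1],0.5]
    - [[0,0,-1.45],[0,0,0.1],0.7]
    - [[0,0,-1.45],[0,0,0.1],1]
    - [[0,0,-1.45],[0,0,0.1],1]
    - [[0,0,-1.45],[0,0,0.1],1]
    - [[0,0,-1.45],[0,0,0.1],1]
    - [[0,0,-1.45],[0,0,0.1],1]
  squeeze: 40

```text
time_s: 8.65
eef_pos: [0.5474, -0.1282, 0.3234]
orientation: [0.996, 0.086, 0.001, 0.0]
force: [0.8, -0.9, 0.4]
gripper_width: 0.178
```

```bash
cat > st.py <<'E'
from h import *
s=status.observe();o=s["orientation"];p=s["eef_pos"]
# moment about vertical axis through the flange point
print(s["time_s"],p.round(4),"yaw",round(np.degrees(2*np.arctan2(o[1],o[0]))%180+90,2),"F",s["force"].round(2),"T",s["torque"].round(3),s["gripper_width"].round(3),"q6",s["joints"][5].round(2))
E
python3 st.py
```

```text
Traceback (most recent call last):
  File "st.py", line 4, in <module>
    print(s["time_s"],p.round(4),"yaw",round(np.degrees(2*np.arctan2(o[1],o[0]))%180+90,2),"F",s["force"].round(2),"T",s["torque"].round(3),s["gripper_width"].round(3),"q6",s["joints"][5].round(2))
                                                                                                                                            ^^^^^^^^^^^^^^^^^^^^^^^^
AttributeError: 'float' object has no attribute 'round'
```

```bash
sed -i 's/s\["gripper_width"\].round(3)/round(float(s["gripper_width"]),3)/' st.py; python3 st.py
```

```text
8.65 [ 0.5474 -0.1282  0.3234] yaw 99.84 F [ 0.85 -0.86  0.41] T [-0.36  -0.016  0.216] 0.178 q6 1.62
```

>>> step_arm:
  targets:
    - [[0,0,0],[0,0,-0.24],1]
    - [[0,0,0],[0,0,-0.48],1]
    - [[0,0,0],[0,0,-0.72],1]
    - [[0,0,0],[0,0,-0.96],1]
    - [[0,0,0],[0,0,-1.2],1]
    - [[0,0,0],[0,0,-1.44],1]

```text
time_s: 9.25
eef_pos: [0.5474, -0.1282, 0.3233]
orientation: [1.0, 0.022, 0.001, 0.0]
force: [-1.1, -0.2, 5.4]
gripper_width: 0.18
```

```bash
python3 st.py
```

```text
9.25 [ 0.5474 -0.1282  0.3233] yaw 92.54 F [-1.09 -0.16  5.45] T [-0.214  0.221  0.247] 0.18 q6 1.5
```

>>> step_arm:
  targets:
    - [[0,0,0],[0,0,-0.24],1]
    - [[0,0,0],[0,0,-0.48],1]
    - [[0,0,0],[0,0,-0.72],1]
    - [[0,0,0],[0,0,-0.96],1]
    - [[0,0,0],[0,0,-1.2],1]
    - [[0,0,0],[0,0,-1.44],1]

```text
time_s: 9.85
eef_pos: [0.5474, -0.1281, 0.3233]
orientation: [0.999, -0.041, 0.001, 0.0]
force: [-0.6, 0.2, 5.3]
gripper_width: 0.178
```

```bash
python3 st.py
```

```text
9.85 [ 0.5474 -0.1281  0.3233] yaw 265.34 F [-0.58  0.17  5.29] T [-0.003  0.277  0.261] 0.178 q6 1.37
```

>>> step_arm:
  targets:
    - [[0,0,0],[0,0,-0.24],1]
    - [[0,0,0],[0,0,-0.48],1]
    - [[0,0,0],[0,0,-0.72],1]
    - [[0,0,0],[0,0,-0.96],1]
    - [[0,0,0],[0,0,-1.2],1]
    - [[0,0,0],[0,0,-1.44],1]

```text
time_s: 10.45
eef_pos: [0.5474, -0.1281, 0.3233]
orientation: [0.995, -0.103, 0.001, -0.0]
force: [-0.5, 0.2, 5.9]
gripper_width: 0.182
```

```bash
python3 st.py
```

```text
10.45 [ 0.5474 -0.1281  0.3233] yaw 258.14 F [-0.48  0.18  5.93] T [0.106 0.305 0.237] 0.182 q6 1.25
```

>>> step_arm:
  targets:
    - [[0,0,0],[0,0,-0.24],1]
    - [[0,0,0],[0,0,-0.48],1]
    - [[0,0,0],[0,0,-0.72],1]
    - [[0,0,0],[0,0,-0.96],1]
    - [[0,0,0],[0,0,-1.2],1]
    - [[0,0,0],[0,0,-1.44],1]

```text
time_s: 11.05
eef_pos: [0.5474, -0.128, 0.3233]
orientation: [0.986, -0.166, 0.001, -0.0]
force: [-0.6, 0.3, 4.6]
gripper_width: 0.177
```

```bash
python3 st.py
```

```text
11.05 [ 0.5474 -0.128   0.3233] yaw 250.94 F [-0.63  0.33  4.62] T [0.178 0.295 0.249] 0.177 q6 1.12
```

>>> step_arm:
  targets:
    - [[0,0,0],[0,0,-0.24],1]
    - [[0,0,0],[0,0,-0.48],1]
    - [[0,0,0],[0,0,-0.72],1]
    - [[0,0,0],[0,0,-0.96],1]
    - [[0,0,0],[0,0,-1.2],1]
    - [[0,0,0],[0,0,-1.44],1]

```text
time_s: 11.65
eef_pos: [0.5474, -0.128, 0.3233]
orientation: [0.974, -0.227, 0.001, -0.0]
force: [-0.8, 1.1, 5.8]
gripper_width: 0.177
```

```bash
python3 st.py
```

```text
11.65 [ 0.5474 -0.128   0.3233] yaw 243.74 F [-0.83  1.09  5.85] T [0.258 0.337 0.271] 0.177 q6 0.99
```

>>> step_arm:
  targets:
    - [[0,0,0],[0,0,-0.24],1]
    - [[0,0,0],[0,0,-0.48],1]
    - [[0,0,0],[0,0,-0.72],1]
    - [[0,0,0],[0,0,-0.96],1]
    - [[0,0,0],[0,0,-1.2],1]

```text
time_s: 12.15
eef_pos: [0.5475, -0.1279, 0.3233]
orientation: [0.961, -0.278, 0.001, -0.0]
force: [0.2, 1.5, 6.9]
gripper_width: 0.175
```

```bash
python3 st.py
```

```text
12.15 [ 0.5475 -0.1279  0.3233] yaw 237.74 F [0.24 1.48 6.9 ] T [0.344 0.265 0.239] 0.175 q6 0.89
```

>>> step_arm:
  targets:
    - [[0,0,0],[0,0,-0.24],1]
    - [[0,0,0],[0,0,-0.48],1]
    - [[0,0,0],[0,0,-0.72],1]
    - [[0,0,0],[0,0,-0.96],1]

```text
time_s: 12.55
eef_pos: [0.5475, -0.1279, 0.3233]
orientation: [0.948, -0.318, 0.001, -0.0]
force: [-0.4, 1.1, 5.9]
gripper_width: 0.179
```

```bash
python3 st.py
```

```text
12.55 [ 0.5475 -0.1279  0.3233] yaw 232.94 F [-0.37  1.07  5.86] T [0.394 0.213 0.272] 0.179 q6 0.81
```

>>> step_arm:
  targets:
    - [[0,0,0],[0,0,-0.24],1]
    - [[0,0,0],[0,0,-0.48],1]
    - [[0,0,0],[0,0,-0.72],1]
    - [[0,0,0],[0,0,-0.96],1]
    - [[0,0,0],[0,0,-1.2],1]

```text
time_s: 13.05
eef_pos: [0.5475, -0.1279, 0.3233]
orientation: [0.93, -0.367, 0.001, -0.0]
force: [-0.7, 1.6, 6.1]
gripper_width: 0.18
```

```bash
python3 st.py
```

```text
13.05 [ 0.5475 -0.1279  0.3233] yaw 226.94 F [-0.66  1.57  6.08] T [0.426 0.253 0.28 ] 0.18 q6 0.7
```

>>> step_arm:
  targets:
    - [[0,0,0],[0,0,-0.24],1]
    - [[0,0,0],[0,0,-0.48],1]
    - [[0,0,0],[0,0,-0.72],1]
    - [[0,0,0],[0,0,-0.96],1]
    - [[0,0,0],[0,0,-1.2],1]

```text
time_s: 13.55
eef_pos: [0.5475, -0.1279, 0.3233]
orientation: [0.91, -0.415, 0.001, -0.0]
force: [-0.0, 1.8, 5.2]
gripper_width: 0.175
```

```bash
python3 st.py
```

```text
13.55 [ 0.5475 -0.1279  0.3233] yaw 220.95 F [-0.03  1.8   5.16] T [0.496 0.195 0.272] 0.175 q6 0.6
```

>>> step_arm:
  targets:
    - [[0,0,0],[0,0,-0.24],1]
    - [[0,0,0],[0,0,-0.48],1]
    - [[0,0,0],[0,0,-0.72],1]
    - [[0,0,0],[0,0,-0.96],1]

```text
time_s: 13.95
eef_pos: [0.5475, -0.1278, 0.3233]
orientation: [0.892, -0.453, 0.001, -0.0]
force: [0.1, 2.0, 5.1]
gripper_width: 0.177
```

```bash
python3 st.py
```

```text
13.95 [ 0.5475 -0.1278  0.3233] yaw 216.15 F [0.12 2.04 5.13] T [0.544 0.157 0.401] 0.177 q6 0.51
```

>>> step_arm:
  targets:
    - [[0,0,0],[0,0,-0.24],1]
    - [[0,0,0],[0,0,-0.48],1]
    - [[0,0,0],[0,0,-0.72],1]
    - [[0,0,0],[0,0,-0.96],1]

```text
time_s: 14.35
eef_pos: [0.5476, -0.1278, 0.3233]
orientation: [0.872, -0.49, 0.001, -0.0]
force: [0.6, 1.0, 5.5]
gripper_width: 0.178
```

```bash
python3 st.py
```

```text
14.35 [ 0.5476 -0.1278  0.3233] yaw 211.36 F [0.61 1.05 5.47] T [0.624 0.118 0.394] 0.178 q6 0.43
```

>>> step_arm:
  targets:
    - [[0,0,0],[0,0,-0.2],1]

```text
time_s: 14.45
eef_pos: [0.5476, -0.1278, 0.3233]
orientation: [0.868, -0.497, 0.001, -0.0]
force: [-0.9, 2.0, 5.7]
gripper_width: 0.174
```

```bash
python3 st.py
```

```text
14.45 [ 0.5476 -0.1278  0.3233] yaw 210.36 F [-0.92  2.02  5.75] T [0.566 0.172 0.38 ] 0.174 q6 0.41
```

>>> step_arm:
  targets:
    - [[0,0,0],[0,0,-0.1],1]

```text
time_s: 14.55
eef_pos: [0.5476, -0.1278, 0.3233]
orientation: [0.865, -0.501, 0.001, -0.0]
force: [0.3, 1.5, 6.1]
gripper_width: 0.174
```

```bash
python3 st.py
python3 - <<'E'
from h import *
f=optics.grab_frame("side");b=np.array(f["img"])
from h import *
save(f,"s1.png",(200,150,400,300),4)
E
```

```text
14.55 [ 0.5476 -0.1278  0.3233] yaw 209.87 F [0.34 1.48 6.06] T [0.584 0.117 0.483] 0.174 q6 0.4
```

>>> step_arm:
  targets:
    - [[0,0,0],[0,0,-0.05],1]

```text
time_s: 14.7
eef_pos: [0.5476, -0.1278, 0.3233]
orientation: [0.864, -0.503, 0.001, -0.0]
force: [-0.2, 1.5, 5.5]
gripper_width: 0.174
```

```bash
python3 st.py
```

```text
14.7 [ 0.5476 -0.1278  0.3233] yaw 209.65 F [-0.18  1.51  5.54] T [0.589 0.143 0.42 ] 0.174 q6 0.4
```

>>> step_arm:
  targets:
    - [[0,0,0],[0,0,0.12],1]
    - [[0,0,0],[0,0,0.24],1]
    - [[0,0,0],[0,0,0.36],1]
    - [[0,0,0],[0,0,0.48],1]

```text
time_s: 15.1
eef_pos: [0.5475, -0.1279, 0.3233]
orientation: [0.875, -0.485, 0.001, -0.001]
force: [-0.1, 2.1, 4.9]
gripper_width: 0.181
```

```bash
python3 st.py
```

```text
15.1 [ 0.5475 -0.1279  0.3233] yaw 212.02 F [-0.06  2.07  4.95] T [ 0.562  0.152 -0.109] 0.181 q6 0.44
```

>>> step_arm:
  targets:
    - [[0,0,0],[0,0,0.12],1]

```text
time_s: 15.2
eef_pos: [0.5475, -0.1279, 0.3233]
orientation: [0.877, -0.48, 0.001, -0.001]
force: [-0.1, 1.9, 6.8]
gripper_width: 0.179
```

```bash
python3 st.py
```

```text
15.2 [ 0.5475 -0.1279  0.3233] yaw 212.63 F [-0.08  1.88  6.84] T [ 0.599  0.125 -0.088] 0.179 q6 0.45
```

View pics/s1.png

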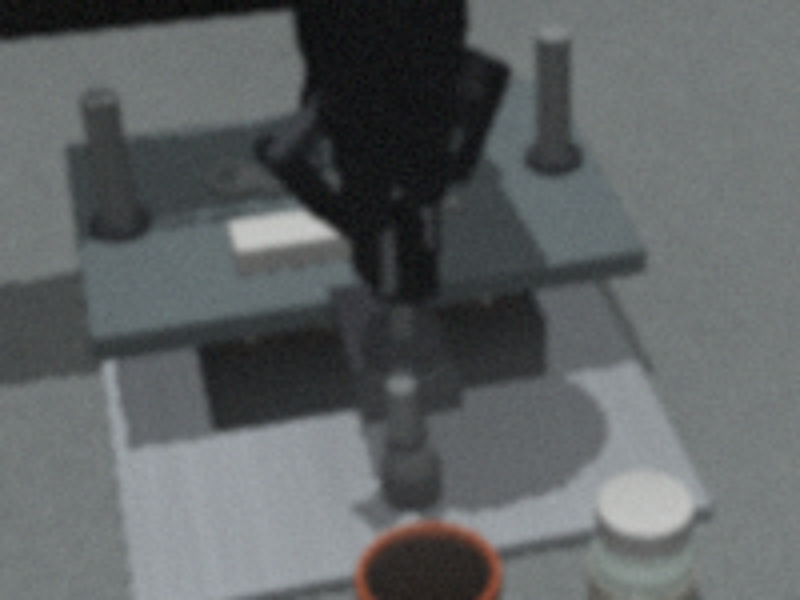

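The side view has the foot hidden behind the gripper and lever, so I go by torque. Forward and reverse readings agree on a rise of about 0.15, so I'll back off slightly to the middle of the window.

>>> step_arm:
  targets:
    - [[0,0,0],[0,0,0.15],1]
    - [[0,0,0],[0,0,0.3],1]
    - [[0,0,0],[0,0,0.45],1]
    - [[0,0,0],[0,0,0.6],1]

```text
time_s: 15.6
eef_pos: [0.5475, -0.1279, 0.3233]
orientation: [0.89, -0.457, 0.001, -0.001]
force: [-0.2, 1.9, 5.5]
gripper_width: 0.179
```

```bash
python3 st.py
```

```text
15.6 [ 0.5475 -0.1279  0.3233] yaw 215.63 F [-0.18  1.93  5.51] T [ 0.497  0.173 -0.139] 0.179 q6 0.5
```

>>> step_arm:
  targets:
    - [[0,0,0],[0,0,0],1]
    - [[0,0,0],[0,0,0],1]
    - [[0,0,0],[0,0,0],0.6]
    - [[0,0,0],[0,0,0],0.3]
    - [[0,0,0],[0,0,0],0.3]
    - [[0,0,0.7],[0,0,0],0.3]
    - [[0,0,1.45],[0,0,0],0.3]
    - [[0,0,1.45],[0,0,0],0.3]
    - [[0,0,1.45],[0,0,0],0.3]

```text
time_s: 16.5
eef_pos: [0.5471, -0.1281, 0.3811]
orientation: [0.89, -0.457, 0.0, -0.0]
force: [0.0, -0.6, 0.4]
gripper_width: 0.701
```

```bash
python3 st.py
python3 - <<'E'
from h import *
f=optics.grab_frame("wrist")
P=cloud(f);z=P[...,2]
for lo,hi in((.168,.18),(.136,.147)):
    m=((z>lo)&(z<hi)&(f["z_map"]>0)&(abs(P[...,0]-.53)<.08)&(abs(P[...,1]+.15)<.08)).astype(np.uint8)
    n,l,st,c=cv2.connectedComponentsWithStats(m)
    for i in range(1,n):
        if st[i,4]>60:
            q=P[l==i];print(st[i],cv2.minAreaRect((q[:,:2]*1000).astype(np.float32)))
E
```

```text
16.5 [ 0.5471 -0.1281  0.3811] yaw 215.65 F [ 0.03 -0.57  0.42] T [-0.041  0.082  0.065] 0.701 q6 0.5
[ 295  230   35   95 3130] ((548.0335693359375, -128.373291015625), (15.882627487182617, 45.98810958862305), 35.79927444458008)
[393 151  28  28 617] ((538.1900024414062, -197.1794891357422), (13.231364250183105, 13.568700790405273), 38.372154235839844)
```

>>> step_arm:
  targets:
    - [[-0.24,-1.73,0],[0,0,-8.67],0.3]
    - [[-0.24,-1.73,0],[0,0,-8.67],0.3]
    - [[-0.24,-1.73,0],[0,0,-8.67],0.3]
    - [[-0.24,-1.73,0],[0,0,-8.67],0.3]
    - [[-0.24,-1.73,0],[0,0,-8.67],0.3]
    - [[-0.24,-1.73,0],[0,0,-8.67],0.4]
    - [[-0.24,-1.73,0],[0,0,-8.67],0.4]
    - [[-0.24,-1.73,-1.2],[0,0,-8.67],0.4]
    - [[-0.24,-1.73,-2],[0,0,-8.67],0.4]
    - [[-0.24,-1.73,-2.25],[0,0,-8.67],0.4]
    - [[-0.24,-1.73,-2.25],[0,0,-8.67],0.4]
    - [[-0.24,-1.73,-2.25],[0,0,-8.67],0.4]

```text
time_s: 17.75
eef_pos: [0.5384, -0.1974, 0.292]
orientation: [-0.659, 0.752, -0.001, 0.0]
force: [-0.4, 0.2, -0.2]
gripper_width: 0.598
```

>>> step_arm:
  targets:
    - [[0,0,0],[0,0,0],0.75]
    - [[0,0,0],[0,0,0],1]
    - [[0,0,0],[0,0,0],1]
    - [[0,0,0],[0,0,0],1]
    - [[0,0,0],[0,0,0],1]
    - [[0,0,0],[0,0,0],1]
    - [[0,0,0],[0,0,0],1]
  squeeze: 25

```text
time_s: 18.45
eef_pos: [0.5377, -0.1974, 0.292]
orientation: [-0.658, 0.753, -0.001, 0.0]
force: [-3.0, 1.0, 4.7]
gripper_width: 0.15
```

```bash
cat > tan.py <<'E'
from h import *
s=status.observe();o=s["orientation"];p=s["eef_pos"]
d=p[:2]-np.array([.5471,-.128]);a=np.arctan2(d[1],d[0])
t=np.array([-np.sin(a),np.cos(a)])
# moment of the tool force about the stop axis: force x lever arm + tool moment
Fx,Fy=s["force"][:2]
print(s["time_s"],p.round(4),"r",np.hypot(*d).round(4),"ang",np.degrees(a).round(2),"lever~",round(.1+np.radians(np.degrees(a)+124.8),3),"Ftan",round(t@s["force"][:2],2),"Fz",s["force"][2].round(1),"T",s["torque"].round(3),"Maxis",round(d[0]*Fy-d[1]*Fx+s["torque"][2],3),round(float(s["gripper_width"]),3))
E
python3 tan.py; python3 -c "
from arc import arc
arc(-97.8,[-2,-4,-6,-8,-10,-12,-14]);arc(-111.8,[-1,-2,-3,-4,-6,-8])"
```

```text
18.45 [ 0.5377 -0.1974  0.292 ] r 0.07 ang -97.74 lever~ 0.572 Ftan -3.08 Fz 4.7 T [0.465 0.742 0.031] Maxis -0.185 0.15
-2 [-0.06  0.01] -0.4
-4 [-0.12  0.02] -0.8
-6 [-0.18  0.03] -1.2
-8 [-0.24  0.05] -1.6
-10 [-0.3   0.07] -2.0
-12 [-0.36  0.09] -2.4
-14 [-0.41  0.11] -2.8
-1 [-0.03  0.01] -0.2
-2 [-0.06  0.02] -0.4
-3 [-0.08  0.04] -0.6
-4 [-0.11  0.05] -0.8
-6 [-0.17  0.08] -1.2
-8 [-0.22  0.11] -1.6
```

>>> step_arm:
  targets:
    - [[-0.06,0.01,0],[0,0,-0.4],1]
    - [[-0.12,0.02,0],[0,0,-0.8],1]
    - [[-0.18,0.03,0],[0,0,-1.2],1]

```text
time_s: 18.75
eef_pos: [0.5315, -0.1962, 0.292]
orientation: [-0.618, 0.786, -0.002, 0.001]
force: [3.1, -0.0, 2.2]
gripper_width: 0.147
```

```bash
python3 tan.py
```

```text
18.75 [ 0.5315 -0.1962  0.292 ] r 0.0699 ang -102.85 lever~ 0.483 Ftan 3.0 Fz 2.2 T [ 0.03  -1.222  0.197] Maxis 0.406 0.147
```

>>> step_arm:
  targets:
    - [[-0.06,0.02,0],[0,0,-0.4],1]
    - [[-0.12,0.04,0],[0,0,-0.8],1]

```text
time_s: 18.95
eef_pos: [0.5267, -0.1948, 0.2921]
orientation: [-0.59, 0.807, -0.002, 0.001]
force: [2.8, -3.6, 0.2]
gripper_width: 0.153
```

```bash
python3 tan.py
```

```text
18.95 [ 0.5267 -0.1948  0.2921] r 0.0698 ang -106.95 lever~ 0.411 Ftan 3.7 Fz 0.2 T [-0.924 -1.177  0.164] Maxis 0.422 0.153
```

>>> step_arm:
  targets:
    - [[-0.06,0.02,0],[0,0,-0.4],1]
    - [[-0.11,0.04,0],[0,0,-0.8],1]

```text
time_s: 19.15
eef_pos: [0.5223, -0.1932, 0.2921]
orientation: [-0.561, 0.828, -0.002, 0.001]
force: [2.9, -2.4, 0.6]
gripper_width: 0.153
```

```bash
python3 tan.py
```

```text
19.15 [ 0.5223 -0.1932  0.2921] r 0.0698 ang -110.86 lever~ 0.343 Ftan 3.6 Fz 0.6 T [-0.852 -0.94   0.2  ] Maxis 0.451 0.153
```

>>> step_arm:
  targets:
    - [[-0.05,0.03,0],[0,0,-0.4],1]
    - [[-0.11,0.05,0],[0,0,-0.8],1]

```text
time_s: 19.35
eef_pos: [0.5178, -0.1913, 0.292]
orientation: [-0.532, 0.847, -0.001, 0.001]
force: [3.4, -2.1, 0.2]
gripper_width: 0.152
```

```bash
python3 tan.py
```

```text
19.35 [ 0.5178 -0.1913  0.292 ] r 0.0697 ang -114.84 lever~ 0.274 Ftan 3.98 Fz 0.2 T [-0.632 -1.083  0.179] Maxis 0.457 0.152
```

>>> step_arm:
  targets:
    - [[-0.05,0.03,0],[0,0,-0.4],1]
    - [[-0.08,0.04,0],[0,0,-0.6],1]

```text
time_s: 19.55
eef_pos: [0.5145, -0.1896, 0.292]
orientation: [-0.51, 0.86, -0.001, 0.001]
force: [3.4, -3.5, 2.1]
gripper_width: 0.15
```

```bash
python3 tan.py
```

```text
19.55 [ 0.5145 -0.1896  0.292 ] r 0.0697 ang -117.88 lever~ 0.221 Ftan 4.65 Fz 2.1 T [-1.115 -1.225  0.084] Maxis 0.409 0.15
```

>>> step_arm:
  targets:
    - [[-0.025,0.015,0],[0,0,-0.2],1]
    - [[-0.05,0.03,0],[0,0,-0.4],1]

```text
time_s: 19.75
eef_pos: [0.5126, -0.1885, 0.292]
orientation: [-0.495, 0.869, -0.001, 0.001]
force: [3.3, -4.2, 3.1]
gripper_width: 0.154
```

```bash
python3 tan.py
```

```text
19.75 [ 0.5126 -0.1885  0.292 ] r 0.0696 ang -119.7 lever~ 0.189 Ftan 4.97 Fz 3.1 T [-1.604 -1.223  0.201] Maxis 0.547 0.154
```

>>> step_arm:
  targets:
    - [[-0.025,0.015,0],[0,0,-0.2],1]
    - [[-0.05,0.03,0],[0,0,-0.4],1]

```text
time_s: 19.95
eef_pos: [0.5107, -0.1874, 0.292]
orientation: [-0.48, 0.877, -0.001, 0.001]
force: [4.9, -5.6, 2.9]
gripper_width: 0.152
```

```bash
python3 tan.py
```

```text
19.95 [ 0.5107 -0.1874  0.292 ] r 0.0696 ang -121.53 lever~ 0.157 Ftan 7.13 Fz 2.9 T [-1.847 -1.411  0.267] Maxis 0.764 0.152
```

>>> step_arm:
  targets:
    - [[-0.01,0.005,0],[0,0,-0.05],1]

```text
time_s: 20.05
eef_pos: [0.5103, -0.1872, 0.292]
orientation: [-0.478, 0.878, -0.001, 0.001]
force: [5.1, -5.7, 2.7]
gripper_width: 0.152
```

```bash
python3 tan.py
```

```text
20.05 [ 0.5103 -0.1872  0.292 ] r 0.0697 ang -121.86 lever~ 0.151 Ftan 7.33 Fz 2.7 T [-1.918 -1.598  0.223] Maxis 0.734 0.152
```

>>> step_arm:
  targets:
    - [[-0.01,0.005,0],[0,0,-0.05],1]

```text
time_s: 20.15
eef_pos: [0.51, -0.187, 0.292]
orientation: [-0.476, 0.879, -0.002, 0.001]
force: [4.8, -4.8, 1.4]
gripper_width: 0.151
```

```bash
python3 tan.py
```

```text
20.15 [ 0.51  -0.187  0.292] r 0.0697 ang -122.15 lever~ 0.146 Ftan 6.6 Fz 1.4 T [-1.934 -1.746  0.24 ] Maxis 0.7 0.151
```

>>> step_arm:
  targets:
    - [[-0.015,0.01,0],[0,0,-0.12],1]
    - [[-0.03,0.02,0],[0,0,-0.24],1]

```text
time_s: 20.35
eef_pos: [0.5089, -0.1862, 0.292]
orientation: [-0.467, 0.884, -0.002, 0.001]
force: [4.8, -6.3, 2.2]
gripper_width: 0.156
```

```bash
python3 tan.py
```

```text
20.35 [ 0.5089 -0.1862  0.292 ] r 0.0696 ang -123.29 lever~ 0.126 Ftan 7.46 Fz 2.2 T [-2.111 -1.718  0.205] Maxis 0.724 0.156
```

>>> step_arm:
  targets:
    - [[-0.003,0.002,0],[0,0,-0.02],1]

```text
time_s: 20.45
eef_pos: [0.5088, -0.1861, 0.292]
orientation: [-0.466, 0.885, -0.002, 0.001]
force: [4.4, -6.5, 3.0]
gripper_width: 0.151
```

```bash
python3 tan.py
```

```text
20.45 [ 0.5088 -0.1861  0.292 ] r 0.0696 ang -123.4 lever~ 0.125 Ftan 7.27 Fz 3.0 T [-2.092 -1.761  0.252] Maxis 0.758 0.151
```

The torque rise is about 0.32 N m and the lever is at about 0.125 rad, both inside the window, so I'll release it and back away.

>>> step_arm:
  targets:
    - [[0,0,0],[0,0,0],1]
    - [[0,0,0],[0,0,0],0.7]
    - [[0,0,0],[0,0,0],0.4]
    - [[0,0,0],[0,0,0],0.4]
    - [[0,0,0.5],[0,0,0],0.4]
    - [[0,0,1.4],[0,0,0],0.4]
    - [[0,0,2.4],[0,0,0],0.4]
    - [[0,0,2.85],[0,0,0],0.4]
    - [[0,0,2.85],[0,0,0],0.4]
    - [[0,0,2.85],[0,0,0],0.4]

```text
time_s: 21.45
eef_pos: [0.5071, -0.1855, 0.4044]
orientation: [-0.466, 0.885, 0.0, 0.0]
force: [-0.2, 0.4, -0.7]
gripper_width: 0.598
```

```bash
python3 tan.py
python3 - <<'E'
from h import *
f=optics.grab_frame("wrist");save(f,"w4.png")
P=cloud(f);z=P[...,2]
for lo,hi in((.168,.18),(.136,.147)):
    m=((z>lo)&(z<hi)&(f["z_map"]>0)&(abs(P[...,0]-.53)<.08)&(abs(P[...,1]+.15)<.08)).astype(np.uint8)
    n,l,st,c=cv2.connectedComponentsWithStats(m)
    for i in range(1,n):
        if st[i,4]>60:
            q=P[l==i];r=cv2.minAreaRect((q[:,:2]*1000).astype(np.float32));print(st[i],r)
            d=np.array(r[0])-[547.9,-128.4];print(np.hypot(*d),np.degrees(np.arctan2(d[1],d[0])))
E
```

```text
21.45 [ 0.5071 -0.1855  0.4044] r 0.0701 ang -124.86 lever~ 0.099 Ftan -0.41 Fz -0.7 T [ 0.037  0.018 -0.05 ] Maxis -0.079 0.598
[ 271  355   80   47 2135] ((547.4661254882812, -128.76512145996094), (17.170814514160156, 45.38539505004883), 34.23969268798828)
0.5670632878640323 -139.91814736684816
[298 235  23  24 432] ((509.02838134765625, -186.76593017578125), (13.167786598205566, 13.572052001953125), 71.32058715820312)
70.12549138464135 -123.66355340534805
[295 337  37  15  62] ((540.2911987304688, -135.39614868164062), (7.249526023864746, 23.210674285888672), 42.425872802734375)
10.336341380529273 -137.4020513596521
```

View pics/w4.png

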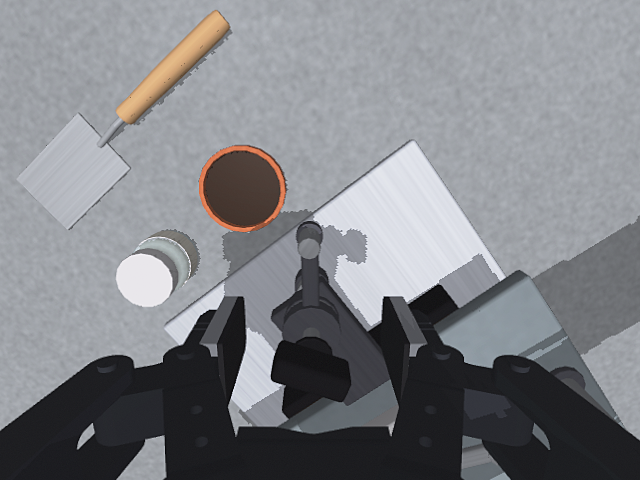

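The view shows the lever back near its start direction (pin at (308,248), staying put). The knob keeps its angle, the jar, pot and trowel are undisturbed, and the arm is clear. I'll hand in.

```bash
python3 -c "
from plant import bot
print(bot.hand_in())"
```

```text
the job is handed in; nothing more can be done
None
```

I loosened the jam nut, screwed the foot down onto its pad, nipped the nut up again, let go and handed the job in at about 21.5 s. No verdict was reported, so the results below are from my own readings.

- **Loosening:** I swung the lever about 27° anticlockwise, to roughly 0.57 rad, well past the 0.4 rad at which it is wholly loose.
- **Foot:** I turned the knob clockwise about 70° and then backed it off 6°. Free torque was about 0.25 N m. The load was 0.15–0.17 N m over free at the deepest point, measured turning both ways, and about 0.11–0.12 N m after backing off. The right range is 0.05 to 0.2.
- **Nut:** I swung the lever back clockwise until torque was about 0.3 N m over the free reading of about 0.43. The right range is 0.25 to 0.5.
- **After release:** The wrist camera put the lever at about 0.12 rad and showed the knob within 2° of where I left it. The arm was clear of everything, and the small pot, jar and trowel were where they had been. I did not look again at the spanner, label pack, spray bottle or plant pot.

**Checks that were weak or disagreed:**
- Single torque readings near contact were noisy: one spiked to 0.48 N m, a rise of 0.23, while its neighbours read 0.38 and 0.42.
- The lever angle implies a torque rise of about 0.42 N m if the nut seats at 0.3 rad, against the measured 0.3; both are in range.
- The gripper and lever hid the foot from the side camera, so its contact with the pad rests on torque alone.

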